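# Flip through the test boards to the yellow one

### The arm

A 6-joint arm with a two-finger parallel gripper is mounted at the origin on the work surface. World frame = base frame: x ahead of the robot, y to its left, z up, the work surface at z = 0. Lengths are in m, angles in rad, forces in N, time in s.
With the tool pointing down it reaches from about 0.3 to 0.85 m from the base axis. Payload 4.2 kg.
Tool frame: the origin (TCP) lies at the very end of the fingers, on their centre line; the grasp point (between the pads) lies 19 mm behind it (env.grasp_offset is the z of the grasp point in the tool frame, in m); z points along the fingers, y is the line along which they close (so a half turn about z gives the same grasp; the last joint's range is limited). The gripper opens to 91 mm and grips with 3 to 60 N. Pads are 32 mm wide; open, the fingers measure 118 mm over their backs; the gripper's body (76 mm by 178 mm) begins 60 mm behind the grasp point.
Start: joints at [1.09, 0.32, 1.565, -0, 1.257, -0.02], TCP at [0.256, 0.515, 0.214] pointing down, gripper open.
Joint ranges: [-3.11, 3.11], [-0.84, 2.01], [0.21, 2.61], [-1.34, 4.49], [0.05, 2.63], [-2.56, 2.56]. Speed limits (rad/s): [2.57, 2.57, 3.14, 3.14, 3.14, 3.14].

### API

Orientations are given as a unit quaternion [w, x, y, z].
In Python, from workcell import env gives the robot as it stands. The module is installed in compiled form; this text tells all that it offers.
- The arm moves only by the shell command python3 -m inch 'ROWS' [FORCE]. ROWS is JSON, a list of rows, each a list of 7 numbers: the shift along the world's x, y, z in units of 25 mm (1.0 is 25 mm), then the turn, a rotation vector about the world's x, y, z in units of 5 degrees (1.0 is 5 degrees), then the gripper command: -1 is shut, 1 is fully open, values between are in proportion. A call has 1 to 10 rows; each row shifts and turns the commanded pose from where the row before left it; what a row does not reach is not made up. A row lasts 1/10 s, in which the tool goes at most 50 mm and 8.59 degrees, less where a joint would pass 70% of its speed; a pose out of reach is approached as far as the arm can. A call is refused whole if a number of a shift passes 1 or a number of a turn 1, either way. A call with a gripper value outside its range is refused whole. The fingers move at their own pace and stop on an object; FORCE is the grip in N (left out, the last holds). Time passes only in rows, so rows that do not move let the fingers close. It gives the time, the measured TCP pose, the force, the opening and the grip force at its end, in the units of the state.
- env.get_state(): the state, without advancing time (a new reading comes with each control period).
- env.read_camera(name): name is "scene" or "top"; returns a dict with "frame" (480x640x3 uint8, red, green, blue), "range_z" (480x640 float32, m along the optical axis (not along the pixel's ray), 0 where there is no reading), "mtx" (3x3 intrinsics, pixels), "T" (4x4, takes a point from camera to world coordinates). Camera axes: x right, y up, looking along -z (the intrinsics and any distortion apply to the point x, -y, -z); pixel columns grow to the right and rows downward; lengths in m; the calibration is good to about 2 mm. A picture is of the moment at which its call begins.
- env.hand_in(): hands the job in; it is judged then, once.
Trained networks look in the newest picture that a camera, given by its name, has taken for a name from the list of things; names that differ only in an ending like _2 or _b are one class to them, and where a whole thing is asked for, a point or a joint stands for the part that bears it (a point fixed in the world has none). Each returns a list of dicts, best first, with "conf" (0 to 1); they miss things now and then, are a little off and sometimes report something else, mostly with a low value. They report only what shows in the picture. A call takes as long as a camera call.
- env.outline_of(target, camera): "mask" (480x640 bool, what is visible of it).
- env.mark_of(target, camera): "point" ([x, y, z] in m, in world coordinates, good to about 4 mm: a listed point, or the origin of a listed thing).
The state is a dict: "time": time; "q": joint angles; "qvel": joint speeds; "tau": joint torques, N m; "position": TCP position; "ee_rot": TCP orientation; "wrist_force": force on the tool from outside, world axes, zero at the start; "moment": the same for the moment, N m; "grip_width": finger opening in m; "grip_force": force on a finger pad.
Only numpy, scipy, OpenCV 4.12 (cv2) and the standard library are available. Lean on these libraries where they do the work, as an engineer would, in place of code of your own. Each camera call takes 0.05 s, during which the arm holds its last target. There are 200 camera calls.

### The job

The painted test boards in the flip rack all lean back, one behind another. With the fingertips only, push each board that stands in front of the yellow one over towards the front of the rack, fully, so that it rests leaning forward and the yellow board's face is open to view; leave the yellow board and those behind it leaning back. No board may be lifted out of its slot, and the bottle, the brush jar and the tin must stay where they stand.

Things in the scene. Friction and masses are not known exactly. Their poses are not given: they have to be found in the camera images.
- rack: Fixed wooden flip rack, 288 long (x) by 234 wide (y). Origin: centre of its underside, on the table; x from its front (robot's side) to its back, z up. Five grooves along its y, centred at rack x = -112, -56, 0, 56, 112 mm, 16 wide, floor 12 and lips 45 mm above the table; ends closed by cheeks 60 mm high. One loose board rocks in each: it rests leaning 0.30 rad back (start) or 0.30 forward.
- rack_mid (a point): The top of the rack's middle groove, at the rack's centre, 45 mm above the table. How boards behave: about 1 N near the top tips one. Past upright, friction can stop it short of its full forward lean, so keep pushing until it lies against the front lip of its groove. Its foot slides up to 10 mm across the groove as it goes over. Boards stand 56 mm apart, leaving about 48 mm between them.
- board_red: Loose stiff board, the dark red test board (always in the frontmost slot): 180 wide (y), 200 tall (z), 6 thick (x), about 0.16 kg. Origin: middle of its lower edge; z up the board to its top edge, x out of its back. Its painted face looks to the rack's front; its top edge and the upper 50 mm of its back have the same colour. Up to 15 mm off the groove's middle.
- board_yellow: Loose stiff board, the yellow test board: 180 wide (y), 200 tall (z), 6 thick (x), about 0.16 kg. Origin: middle of its lower edge; z up the board to its top edge, x out of its back. Its painted face looks to the rack's front; its top edge and the upper 50 mm of its back have the same colour. Up to 15 mm off the groove's middle. It stands in the second, third or fourth slot.
- board_blue: Loose stiff board, the blue test board: 180 wide (y), 200 tall (z), 6 thick (x), about 0.16 kg. Origin: middle of its lower edge; z up the board to its top edge, x out of its back. Its painted face looks to the rack's front; its top edge and the upper 50 mm of its back have the same colour. Up to 15 mm off the groove's middle. It stands in the second, third or fourth slot.
- board_green: Loose stiff board, the green test board: 180 wide (y), 200 tall (z), 6 thick (x), about 0.16 kg. Origin: middle of its lower edge; z up the board to its top edge, x out of its back. Its painted face looks to the rack's front; its top edge and the upper 50 mm of its back have the same colour. Up to 15 mm off the groove's middle. It stands in the second, third or fourth slot.
- board_white: Loose stiff board, the white test board (always in the rearmost slot): 180 wide (y), 200 tall (z), 6 thick (x), about 0.16 kg. Origin: middle of its lower edge; z up the board to its top edge, x out of its back. Its painted face looks to the rack's front; its top edge and the upper 50 mm of its back have the same colour. Up to 15 mm off the groove's middle.
- bottle: Loose teal spray bottle with a black trigger head, 84 mm across, 213 tall, beside the rack; origin at the centre of its underside, z up.
- jar: Loose jar of brushes, 76 mm across, about 230 tall over the brushes, beside the rack; origin at the centre of its underside, z up.
- tin: Loose closed paint tin, 94 mm across, 107 tall, beside the rack; origin at the centre of its underside, z up.

How it is judged:
At the end, for the whole second after the job is handed in: Every board in front of the yellow one (1 to 3 of them) leans at least 0.15 rad forward of upright; the yellow board and every board behind it lean at least 0.15 rad back; all five stand in their slots (lower edge under 30 mm above the table) and are at rest (angle between board_yellow's own x axis and vertical above 1.721 rad and ((x of board_red in the frame of board_yellow below 0 m and angle between board_red's own x axis and vertical below 1.421 rad) or (x of board_red in the frame of board_yellow above 0 m and angle between board_red's own x axis and vertical above 1.721 rad)) and ((x of board_blue in the frame of board_yellow below 0 m and angle between board_blue's own x axis and vertical below 1.421 rad) or (x of board_blue in the frame of board_yellow above 0 m and angle between board_blue's own x axis and vertical above 1.721 rad)) and ((x of board_green in the frame of board_yellow below 0 m and angle between board_green's own x axis and vertical below 1.421 rad) or (x of board_green in the frame of board_yellow above 0 m and angle between board_green's own x axis and vertical above 1.721 rad)) and ((x of board_white in the frame of board_yellow below 0 m and angle between board_white's own x axis and vertical below 1.421 rad) or (x of board_white in the frame of board_yellow above 0 m and angle between board_white's own x axis and vertical above 1.721 rad)) and linear speed of each of board_red, board_blue, board_green, board_white, board_yellow below 0.03 m/s and height (world z) of each of board_red, board_blue, board_green, board_white, board_yellow below 0.03 m); the robot touches nothing.
It fails at once if a board is lifted out of its slot (the middle of its lower edge over 35 mm above the table) (height (world z) of any of board_red, board_yellow, board_blue, board_green, board_white above 0.035 m).
It fails at once if the yellow board, or one behind it, is tipped past upright (angle between board_yellow's own x axis and vertical below 1.541 rad or (x of board_red in the frame of board_yellow above 0 m and angle between board_red's own x axis and vertical below 1.541 rad) or (x of board_blue in the frame of board_yellow above 0 m and angle between board_blue's own x axis and vertical below 1.541 rad) or (x of board_green in the frame of board_yellow above 0 m and angle between board_green's own x axis and vertical below 1.541 rad) or (x of board_white in the frame of board_yellow above 0 m and angle between board_white's own x axis and vertical below 1.541 rad)).
It fails at once if the arm or the gripper's body, rather than the fingers, pushes on a board with over 5 N (contact force between the arm and board_red above 5 N or contact force between the arm and board_yellow above 5 N or contact force between the arm and board_blue above 5 N or contact force between the arm and board_green above 5 N or contact force between the arm and board_white above 5 N).
It fails at once if the bottle, the jar or the tin is moved by over 30 mm or tipped over (distance of any of bottle, jar, tin from where it was at the start of the episode above 0.03 m or angle between any of bottle, jar, tin's own z axis and vertical above 0.4 rad).
It also fails if it takes over 54 s, if anything falls off the work surface, if the arm or the gripper's body presses on something with over 40 N, if the wrist force passes 120 N, or if a joint passes its speed limit or range.

## Working session

There is one attempt and no reset: what is moved stays moved. The work goes in short steps, Python scripts to look and compute and a shell command to move; the robot and the scene stay as the last step left them, time stands still between calls to the robot, and variables do not carry over. Pictures are saved under pics/ and viewed, at most 10 in all, crops included, and the job is handed in when it is done.

```bash
mkdir -p pics
python3 - <<'E'
from workcell import env
import cv2,numpy as np
for c in("scene","top"):
    r=env.read_camera(c); cv2.imwrite(f"pics/{c}0.png",r["frame"][:,:,::-1])
    for n in["rack","rack_mid","board_red","board_yellow","board_blue","board_green","board_white","bottle","jar","tin"]:
        m=env.mark_of(n,c)
        if m: print(c,n,np.round(m[0]["point"],3),round(m[0]["conf"],2))
    if c=="top":
        for n in ["board_red","board_yellow","board_blue","board_green","board_white"]:
            o=env.outline_of(n,c)
            if not o: continue
            v,u=np.nonzero(o[0]["mask"]&(r["range_z"]>0)); z=r["range_z"][v,u]
            K=r["mtx"]; p=np.c_[(u-K[0,2])/K[0,0]*z,-(v-K[1,2])/K[1,1]*z,-z,np.ones_like(z)]@r["T"].T
            t=p[p[:,2]>np.percentile(p[:,2],98)-.012]
            print(n,"top edge",np.round(t.mean(0)[:3],3),"ends",np.round(t[t[:,1].argmin()][:3],3),np.round(t[t[:,1].argmax()][:3],3))
s=env.get_state();print(s["time"],s["position"],s["ee_rot"])
E
```

```text
scene rack [0.601 0.036 0.   ] 0.98
scene rack_mid [0.6   0.034 0.046] 0.68
scene board_red [0.484 0.06  0.016] 0.79
scene board_yellow [0.536 0.042 0.013] 0.48
scene board_blue [0.537 0.039 0.016] 0.59
scene board_green [0.592 0.048 0.014] 0.95
scene board_white [0.708 0.021 0.013] 0.8
scene bottle [ 0.606 -0.199  0.   ] 0.83
scene jar [0.703 0.23  0.001] 0.86
scene tin [ 0.464 -0.166  0.007] 0.57
top board_red [0.485 0.06  0.015] 0.74
top board_blue [0.536 0.039 0.013] 0.59
top bottle [ 0.606 -0.2    0.004] 0.69
top jar [ 0.697  0.234 -0.001] 0.68
top tin [ 0.464 -0.163  0.001] 0.9
board_red top edge [0.54  0.047 0.203] ends [ 0.521 -0.041  0.204] [0.556 0.135 0.196]
board_yellow top edge [0.702 0.009 0.202] ends [ 0.683 -0.077  0.204] [0.719 0.097 0.194]
board_blue top edge [0.592 0.029 0.202] ends [ 0.576 -0.059  0.204] [0.609 0.117 0.195]
board_green top edge [0.651 0.033 0.202] ends [ 0.635 -0.056  0.201] [0.67  0.121 0.202]
board_white top edge [0.759 0.009 0.201] ends [ 0.739 -0.078  0.201] [0.776 0.096 0.196]
1.35 [0.25569568 0.51505554 0.21400862] [1.82115993e-05 2.28369598e-01 9.73574507e-01 7.65289747e-05]
```

View pics/scene0.png

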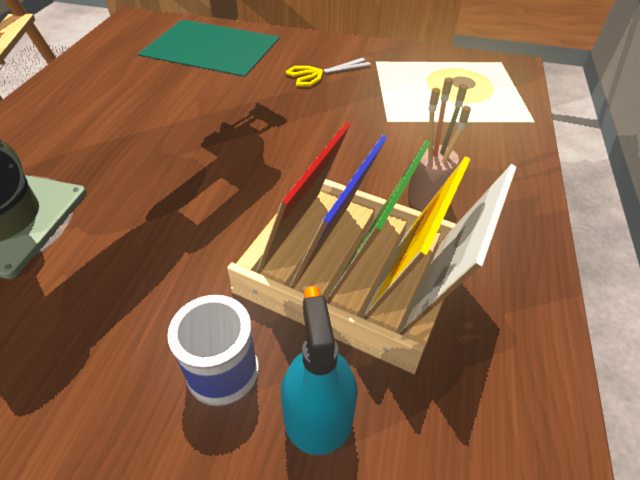

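View pics/top0.png

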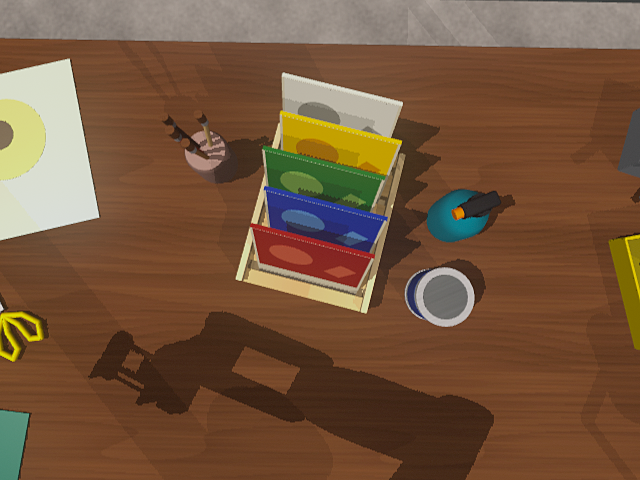

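The scene shows the order from the front: red, blue, green, yellow, white. Yellow stands in the 4th slot, so red, blue and green must go over. The top view agrees: the top edges run about 11° off the world y axis, at rows 230/190/150/113/75. The rack's x axis is about (0.981, -0.194). The mast-like things beside the rack are the bottle (460,213), the tin (440,297) and the jar (207,150).

Next I raise the tool, turn it 15°, close the fingers and go over the gap behind red, at about (0.564, 0.042).

```bash
python3 -m inch '[[0,0,0.9,0,0,1,-1],[0,0,0.9,0,0,1,-1],[0,0,0.9,0,0,1,-1],[0,0,0.7,0,0,0,-1],[0.65,-1,0,0,0,0,-1],[0.65,-1,0,0,0,0,-1],[0.65,-1,0,0,0,0,-1],[0.65,-1,0,0,0,0,-1],[0.65,-1,0,0,0,0,-1],[0.65,-1,0,0,0,0,-1]]'
python3 -m inch '[[0.65,-1,0,0,0,0,-1],[0.65,-1,0,0,0,0,-1],[0.65,-1,0,0,0,0,-1],[0.65,-1,0,0,0,0,-1],[0.65,-1,0,0,0,0,-1],[0.65,-1,0,0,0,0,-1],[0.65,-1,0,0,0,0,-1],[0.65,-1,0,0,0,0,-1],[0.65,-1,0,0,0,0,-1],[0.65,-1,0,0,0,0,-1]]'
python3 -m inch '[[0.65,-1,0,0,0,0,-1],[0.65,-1,0,0,0,0,-1],[0.65,-0.9,0,0,0,0,-1],[0,0,0,0,0,0,-1],[0,0,0,0,0,0,-1]]'
```

```text
time: 2.35
position: [0.3537, 0.364, 0.2991]
ee_rot: [0.0, 0.099, 0.995, 0.0]
wrist_force: [0.3, -0.1, -0.4]
grip_width: 0.0142
grip_force: 0.0
time: 3.35
position: [0.5162, 0.1139, 0.2991]
ee_rot: [0.0, 0.099, 0.995, 0.0]
wrist_force: [-0.1, -0.3, 0.3]
grip_width: 0.0007
grip_force: 0.0
time: 3.85
position: [0.5644, 0.0423, 0.2987]
ee_rot: [-0.0, 0.1, 0.995, 0.0]
wrist_force: [0.2, 0.7, -0.2]
grip_width: 0.0004
grip_force: 0.0
```

```bash
python3 -m inch '[[0,0,-1,0,0,0,-1],[0,0,-1,0,0,0,-1],[0,0,-1,0,0,0,-1],[0,0,-0.6,0,0,0,-1],[0,0,-0.4,0,0,0,-1],[0,0,-0.3,0,0,0,-1],[0,0,-0.3,0,0,0,-1],[0,0,0,0,0,0,-1],[0,0,0,0,0,0,-1]]'
```

```text
time: 4.75
position: [0.5647, 0.0426, 0.1844]
ee_rot: [0.0, 0.099, 0.995, 0.0]
wrist_force: [0.6, -0.2, -0.3]
grip_width: 0.0004
grip_force: 0.0
```

Run:
```python
from workcell import env
import cv2
cv2.imwrite("pics/s1.png",env.read_camera("scene")["frame"][:,:,::-1])
```

```text
(no output)
```

View pics/s1.png

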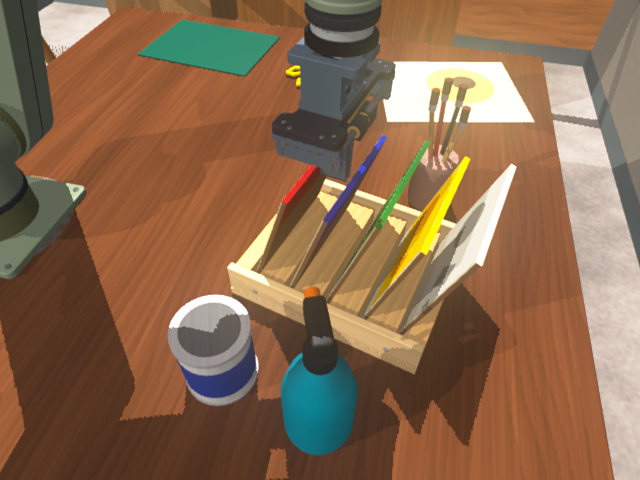

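The fingers are down behind red at about (330,160) and the other boards have not moved. I push red 100 mm along the rack towards the front.

```bash
python3 -m inch '[[-0.39,0.08,0,0,0,0,-1],[-0.39,0.08,0,0,0,0,-1],[-0.39,0.08,0,0,0,0,-1],[-0.39,0.08,0,0,0,0,-1],[-0.39,0.08,0,0,0,0,-1],[-0.39,0.08,0,0,0,0,-1],[-0.39,0.08,0,0,0,0,-1],[-0.39,0.08,0,0,0,0,-1],[-0.2,0.04,0,0,0,0,-1],[-0.2,0.04,0,0,0,0,-1]]'
python3 -m inch '[[-0.16,0.03,0,0,0,0,-1],[-0.16,0.03,0,0,0,0,-1],[0,0,0,0,0,0,-1]]'
```

```text
time: 5.8
position: [0.476, 0.0606, 0.1841]
ee_rot: [0.0, 0.099, 0.995, 0.0]
wrist_force: [0.2, -0.2, -0.1]
grip_width: 0.0002
grip_force: 0.0
time: 6.1
position: [0.468, 0.0621, 0.184]
ee_rot: [-0.0, 0.099, 0.995, 0.0]
wrist_force: [-0.9, -1.1, -0.0]
grip_width: 0.0005
grip_force: 0.0
```

```bash
cat > look.py <<'E'
from workcell import env
import numpy as np,cv2,sys
r=env.read_camera("scene"); cv2.imwrite(f"pics/{sys.argv[1]}.png",r["frame"][:,:,::-1]); K=r["mtx"]
for n in sys.argv[2:]:
    o=env.outline_of("board_"+n,"scene")
    if not o: print(n,"none"); continue
    m=cv2.erode(o[0]["mask"].astype(np.uint8),np.ones((3,3)))>0
    v,u=np.nonzero(m&(r["range_z"]>0)); z=r["range_z"][v,u]
    p=(np.c_[(u-K[0,2])/K[0,0]*z,-(v-K[1,2])/K[1,1]*z,-z,np.ones_like(z)]@r["T"].T)[:,:3]
    s=p[:,0]*.981-p[:,1]*.194
    k=p[:,2]>.06
    a=np.polyfit(p[k,2],s[k],1)
    t=p[p[:,2]>np.percentile(p[:,2],97)-.01]
    print(n,round(o[0]["conf"],2),"lean back",round(np.arctan(a[0]),2),"s at z=.19",round(np.polyval(a,.19),3),"top",np.round(t.mean(0),3))
E
python3 look.py s2 red blue green yellow white
```

```text
red 0.68 lean back -0.31 s at z=.19 0.42 top [0.427 0.017 0.199]
blue 0.57 lean back 0.3 s at z=.19 0.574 top [0.592 0.012 0.204]
green 0.64 lean back 0.33 s at z=.19 0.628 top [0.648 0.009 0.205]
yellow 0.58 lean back 0.32 s at z=.19 0.683 top [ 0.7   -0.008  0.204]
white 0.58 lean back 0.31 s at z=.19 0.739 top [ 0.757 -0.008  0.204]
```

View pics/s2.png

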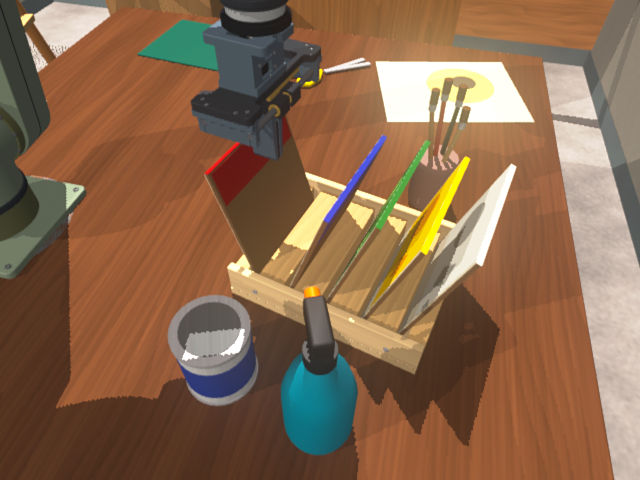

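Red lies fully forward: its lean is -0.31 and its back shows at (265,200). The others are unchanged. Blue is next, at target (0.6165, 0.024).

```bash
python3 -m inch '[[0,0,1,0,0,0,-1],[0,0,1,0,0,0,-1],[0,0,1,0,0,0,-1],[0.99,-0.25,0,0,0,0,-1],[0.99,-0.25,0,0,0,0,-1],[0.99,-0.25,0,0,0,0,-1],[0.99,-0.25,0,0,0,0,-1],[0.99,-0.25,0,0,0,0,-1],[0.99,-0.25,0,0,0,0,-1],[0,0,0,0,0,0,-1]]'
python3 -m inch '[[0,0,0,0,0,0,-1],[0,0,-1,0,0,0,-1],[0,0,-0.7,0,0,0,-1],[0,0,-0.4,0,0,0,-1],[0,0,-0.3,0,0,0,-1],[0,0,-0.3,0,0,0,-1],[0,0,-0.3,0,0,0,-1],[0,0,0,0,0,0,-1]]'
```

```text
time: 7.4
position: [0.6194, 0.0237, 0.2577]
ee_rot: [0.0, 0.1, 0.995, -0.0]
wrist_force: [-1.0, 0.7, -0.2]
grip_width: 0.0003
grip_force: 0.0
time: 8.2
position: [0.6164, 0.0246, 0.1831]
ee_rot: [-0.001, 0.099, 0.995, -0.0]
wrist_force: [-0.3, 0.6, -0.3]
grip_width: 0.0004
grip_force: 0.0
```

```bash
python3 -m inch '[[-0.39,0.08,0,0,0,0,-1],[-0.39,0.08,0,0,0,0,-1],[-0.39,0.08,0,0,0,0,-1],[-0.39,0.08,0,0,0,0,-1],[-0.39,0.08,0,0,0,0,-1],[-0.39,0.08,0,0,0,0,-1],[-0.39,0.08,0,0,0,0,-1],[-0.39,0.08,0,0,0,0,-1],[-0.2,0.04,0,0,0,0,-1],[-0.2,0.04,0,0,0,0,-1]]'
python3 -m inch '[[-0.16,0.03,0,0,0,0,-1],[-0.2,0.04,0,0,0,0,-1],[0,0,0,0,0,0,-1]]'
python3 look.py s3 red blue green yellow white
```

```text
time: 9.2
position: [0.5286, 0.0426, 0.1841]
ee_rot: [0.0, 0.099, 0.995, 0.0]
wrist_force: [-0.3, -0.0, -0.1]
grip_width: 0.0003
grip_force: 0.0
time: 9.5
position: [0.5194, 0.0444, 0.184]
ee_rot: [-0.0, 0.099, 0.995, 0.0]
wrist_force: [0.8, 0.7, 0.3]
grip_width: 0.0006
grip_force: 0.0
red 0.61 lean back -0.29 s at z=.19 0.419 top [0.426 0.013 0.201]
blue 0.78 lean back -0.31 s at z=.19 0.475 top [ 0.48  -0.002  0.2  ]
green 0.72 lean back 0.33 s at z=.19 0.628 top [0.649 0.014 0.205]
yellow 0.78 lean back 0.32 s at z=.19 0.683 top [ 0.701 -0.005  0.204]
white 0.58 lean back 0.31 s at z=.19 0.739 top [ 0.758 -0.006  0.204]
```

Blue is fully forward (-0.31). Green is next, at target (0.674, 0.028).

```bash
python3 -m inch '[[0,0,1,0,0,0,-1],[0,0,1,0,0,0,-1],[0,0,1,0,0,0,-1],[0.88,-0.09,0,0,0,0,-1],[0.88,-0.09,0,0,0,0,-1],[0.88,-0.09,0,0,0,0,-1],[0.88,-0.09,0,0,0,0,-1],[0.88,-0.1,0,0,0,0,-1],[0.88,-0.1,0,0,0,0,-1],[0.9,-0.1,0,0,0,0,-1]]'
python3 -m inch '[[0,0,0,0,0,0,-1],[0,0,0,0,0,0,-1],[0,0,-1,0,0,0,-1],[0,0,-0.7,0,0,0,-1],[0,0,-0.4,0,0,0,-1],[0,0,-0.3,0,0,0,-1],[0,0,-0.3,0,0,0,-1],[0,0,-0.3,0,0,0,-1],[0,0,0,0,0,0,-1]]'
```

```text
time: 10.8
position: [0.6754, 0.0276, 0.2587]
ee_rot: [-0.0, 0.099, 0.995, 0.0]
wrist_force: [0.4, -0.6, -0.2]
grip_width: 0.0006
grip_force: 0.0
time: 11.7
position: [0.6736, 0.0278, 0.1827]
ee_rot: [-0.001, 0.099, 0.995, -0.0]
wrist_force: [-0.7, 0.1, -0.5]
grip_width: 0.0007
grip_force: 0.1
```

```bash
python3 -m inch '[[-0.39,0.08,0,0,0,0,-1],[-0.39,0.08,0,0,0,0,-1],[-0.39,0.08,0,0,0,0,-1],[-0.39,0.08,0,0,0,0,-1],[-0.39,0.08,0,0,0,0,-1],[-0.39,0.08,0,0,0,0,-1],[-0.39,0.08,0,0,0,0,-1],[-0.39,0.08,0,0,0,0,-1],[-0.2,0.04,0,0,0,0,-1],[-0.2,0.04,0,0,0,0,-1]]'
python3 -m inch '[[-0.16,0.03,0,0,0,0,-1],[-0.18,0.04,0,0,0,0,-1],[0,0,0,0,0,0,-1]]'
python3 look.py s4 red blue green yellow white
```

```text
time: 12.7
position: [0.5861, 0.0459, 0.1841]
ee_rot: [0.0, 0.099, 0.995, 0.0]
wrist_force: [0.2, -0.5, -0.4]
grip_width: 0.0005
grip_force: 0.0
time: 13.0
position: [0.5775, 0.0476, 0.184]
ee_rot: [-0.0, 0.099, 0.995, 0.0]
wrist_force: [-0.4, -0.4, -0.5]
grip_width: 0.0005
grip_force: 0.0
red 0.65 lean back -0.28 s at z=.19 0.421 top [0.437 0.059 0.201]
blue 0.72 lean back -0.29 s at z=.19 0.476 top [0.483 0.011 0.201]
green 0.76 lean back -0.32 s at z=.19 0.532 top [0.539 0.002 0.2  ]
yellow 0.61 lean back 0.32 s at z=.19 0.683 top [ 0.7   -0.009  0.204]
white 0.73 lean back 0.31 s at z=.19 0.739 top [ 0.757 -0.007  0.204]
```

All three are over. I back off straight up and check once more.

```bash
python3 -m inch '[[0.1,0,0.8,0,0,0,-1],[0,0,1,0,0,0,-1],[0,0,1,0,0,0,-1],[0,0,1,0,0,0,-1],[0,0,1,0,0,0,-1],[0,0,0,0,0,0,-1],[0,0,0,0,0,0,-1],[0,0,0,0,0,0,-1]]'
python3 look.py s5 red blue green yellow white
```

```text
time: 14.1
position: [0.5798, 0.0475, 0.3024]
ee_rot: [-0.001, 0.099, 0.995, -0.0]
wrist_force: [0.7, -0.3, -0.2]
grip_width: 0.0005
grip_force: 0.0
red 0.78 lean back -0.28 s at z=.19 0.421 top [0.437 0.059 0.201]
blue 0.63 lean back -0.28 s at z=.19 0.477 top [0.491 0.044 0.201]
green 0.72 lean back -0.28 s at z=.19 0.421 top [0.437 0.06  0.201]
yellow 0.67 lean back 0.32 s at z=.19 0.683 top [ 0.7   -0.006  0.204]
white 0.57 lean back 0.32 s at z=.19 0.739 top [ 0.758 -0.005  0.204]
```

View pics/s5.png

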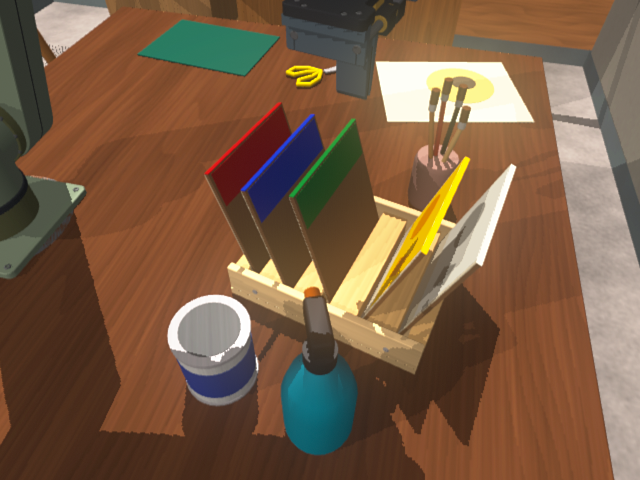

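The picture shows red (250,150), blue (285,170) and green (325,175) leaning forward, and yellow (430,225) and white (480,245) leaning back. The gripper is clear. The "green" reading in this last check was the red board misidentified: its position matches red's, and the picture shows green forward.

```bash
python3 -c "
from workcell import env
print(env.hand_in())"
```

```text
the job is handed in; nothing more can be done
None
```

I handed the job in at about 14 s: red, blue and green lie fully forward, yellow and white still lean back, and the bottle, jar and tin look unmoved; the hand-in reported no verdict.

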